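# Restock the tea tin row and take the stock photo

### The job

Put every loose tea tin away in the row on the counter rack, standing upright and square in line, directly beside the tin of its own colour: nudge the neighbours apart to make room, slide the tin in, and leave the whole row closed up again between its two bookends (a millimetre or two between tins does no harm). Once the row is finished, take the stock photo: press the orange button down to its halfway stop, hold it there for a second, then press it fully down and let it come up again. Leave the two bread rolls where they are.

Things in the scene. Friction and masses are not known exactly. Their poses are not given: they have to be found in the camera images.
- rack: fixed wooden rack: base board 10 mm thick, x -75 to +42 mm, 500 mm long (y), open above, towards the robot (-x) and at the ends; low back rail at +x, inner face x = +34 mm, top 26 mm above the counter. Origin on the counter under the row line; y along the row, z up. Tins stand at x = 0, undersides at z = +10 mm. The row of four starts tight between two loose bookends.
- row_red: red tea tin standing in the counter rack, 64 mm (x) by 42 mm (y) by 64 mm tall, about 0.2 kg with a heavy bottom, rounded edges, paper label on the top and on both x faces. Origin at the centre of its underside; x across the row, y along the row, z up.
- row_yellow: yellow tea tin standing in the counter rack, 64 mm (x) by 42 mm (y) by 64 mm tall, about 0.2 kg with a heavy bottom, rounded edges, paper label on the top and on both x faces. Origin at the centre of its underside; x across the row, y along the row, z up.
- row_green: green tea tin standing in the counter rack, 64 mm (x) by 42 mm (y) by 64 mm tall, about 0.2 kg with a heavy bottom, rounded edges, paper label on the top and on both x faces. Origin at the centre of its underside; x across the row, y along the row, z up.
- row_blue: blue tea tin standing in the counter rack, 64 mm (x) by 42 mm (y) by 64 mm tall, about 0.2 kg with a heavy bottom, rounded edges, paper label on the top and on both x faces. Origin at the centre of its underside; x across the row, y along the row, z up.
- new_red: red tea tin to be put away, standing loose on the counter at the start (None if there is none this time); the same size, look and axes as the red tin in the rack: 64 mm (x) by 42 mm (y) by 64 mm tall, origin at the centre of its underside.
- new_yellow: yellow tea tin to be put away, standing loose on the counter at the start (None if there is none this time); the same size, look and axes as the yellow tin in the rack: 64 mm (x) by 42 mm (y) by 64 mm tall, origin at the centre of its underside.
- new_green: green tea tin to be put away, standing loose on the counter at the start (None if there is none this time); the same size, look and axes as the green tin in the rack: 64 mm (x) by 42 mm (y) by 64 mm tall, origin at the centre of its underside.
- new_blue: blue tea tin to be put away, standing loose on the counter at the start (None if there is none this time); the same size, look and axes as the blue tin in the rack: 64 mm (x) by 42 mm (y) by 64 mm tall, origin at the centre of its underside.
- end_left: loose dark wooden bookend block with a brass plate on top, at the left (+y) end of the row: 64 mm (x) by 30 mm (y) by 64 mm tall, 0.3 kg, slides on the rack. Origin at the centre of its underside, axes like the rack's.
- end_right: loose dark wooden bookend block with a brass plate on top, at the right (-y) end of the row: 64 mm (x) by 30 mm (y) by 64 mm tall, 0.3 kg, slides on the rack. Origin at the centre of its underside, axes like the rack's.
- camera: fixed black console, 80 mm (x) by 190 mm (y) by 30 mm high, with the big round orange release button on it and a small grey camera on a short post 115 mm to the -y side of the button, its top 115 mm above the counter. Origin on the counter below the button's axis.
- release_top (a point): centre of the top face of the orange release button (48 mm across); 62 mm above the counter when not pressed, moves down with it. Press it straight down.
- release (a joint): first stage of the button, m: 0 up, 0.008 at the halfway stop; a light spring, 1.5 N at first, 3.5 N at the halfway stop. Springs back.
- release_deep (a joint): second stage of the button, m: stays 0 until the button, already at the halfway stop, is pressed with more than 9 N; 0.008 when fully down (about 12 N), so 16 mm of travel in all. Springs back.
- bun: loose brown bread roll behind the rack, 80 mm across, 42 mm tall. Origin at its underside.
- roll: loose pale bread roll behind the rack, 72 mm across, 40 mm tall. Origin at its underside.

How it is judged:
By the outcome, as a careful person would: the job done as asked, in the order asked, and still so for the second after the job is handed in, with the robot touching nothing.
Of new_red, new_yellow, new_green, new_blue only 3 to 4 are there at a start; the rules pass over those that are not, and their reading is None.
At some moment in a run one of new_red, new_yellow, new_green, new_blue may be knocked a few centimetres aside while the robot is not near it.
It also fails if it takes over 210 s, if anything falls off the work surface, if the arm or the gripper's body presses on something with over 40 N, if the wrist force passes 120 N, or if a joint passes its speed limit or range.

### The arm

A 6-joint arm with a two-finger parallel gripper is mounted at the origin on the work surface. World frame = base frame: x ahead of the robot, y to its left, z up, the work surface at z = 0. Lengths are in mm, angles in degrees, forces in N, time in s.
With the tool pointing down it reaches from about 375 to 975 mm from the base axis. Payload 3.8 kg.
Tool frame: the origin (TCP) lies at the very end of the fingers, on their centre line; the grasp point (between the pads) lies 19 mm behind it; z points along the fingers, x is the direction in which the jaws open and shut, and the axes are right-handed (so a half turn about z gives the same grasp; the last joint's range is limited). The gripper opens to 85 mm and grips with 20 to 120 N. Pads are 22 mm wide; open, the fingers measure 114 mm over their backs; the gripper's body (76 mm by 85 mm) begins 54 mm behind the grasp point. The pads swing forward as they close: fully open they stand 13 mm farther back than shut.
Start: joints at [-78.318, 15.12, 91.902, -0, 72.978, -2.114], TCP at [160.968, -655.521, 231.28] pointing down, gripper open.
Joint ranges: [-150.88, 150.88], [-54.13, 125.18], [17.81, 147.31], [-75.09, 255.09], [0, 152.58], [-146.25, 146.25]. Speed limits (degrees/s): [147.25, 147.25, 180, 180, 180, 180].

### API

Orientations are given as [roll, pitch, yaw] about the fixed x, y, z axes, in that order (R = Rz(yaw) Ry(pitch) Rx(roll)).
In Python, from bench import ctrl, eoat, eyes, sensors gives the robot as it stands. The module is installed in compiled form; this text tells all that it offers. Calls block until the motion is done:
- ctrl.reach(position, orientation): joint-space move of the TCP to a pose.
- ctrl.move_straight(position, v=150, rot=None): straight line of the TCP; rot=None keeps the orientation; v is the mean speed in mm/s.
- ctrl.move_j(angles): joint-space move.
- eoat.command_gripper(opening): finger opening in mm; the grip force is fixed at half the most; returns when the fingers have stopped.
- ctrl.wait(seconds).
- ctrl.inverse_kinematics(position, orientation): joint angles nearest the present ones, or None.
- eyes.snapshot(name): name is "side" or "top"; returns a dict with "frame" (400x640x3 uint8, red, green, blue), "camera_matrix" (3x3 intrinsics, pixels), "R" (3x3) and "t" (3): a world point X has camera coordinates R X + t. Camera axes: x right, y down, z forward; pixel columns grow to the right and rows downward; lengths in mm; the calibration is good to about 2 mm. A picture is of the moment at which its call begins. There is no depth.
A pose or a line that the arm cannot do raises ctrl.MotionError and nothing moves.
- ctrl.finish_job(): hands the job in, once; it reports no verdict.
Readings, each from a call of its own:
- sensors.current_time_s(): time.
- sensors.current_joint_positions(): joint angles.
- sensors.current_joint_vel(): joint speeds.
- sensors.current_joint_efforts(): joint torques, N m.
- sensors.current_tcp_pos(): TCP position.
- sensors.current_orientation(): TCP orientation.
- sensors.current_force(): force on the tool from outside, world axes, zero at the start.
- sensors.current_moment(): the same for the moment, N m.
- sensors.current_finger_gap(): finger opening in mm.
Only numpy, scipy, OpenCV 4.12 (cv2) and the standard library are available. Lean on these libraries where they do the work, as an engineer would, in place of code of your own. Each camera call takes 0.05 s, during which the arm holds its last target. There are 200 camera calls.

## Working session

There is one attempt and no reset: what is moved stays moved. The work goes in short steps, each a Python script; the robot and the scene stay as the last script left them, time stands still between calls to the robot, and variables do not carry over. Pictures are saved under pics/ and viewed, about 12 in all and at most 16, crops included, and the job is handed in when it is done.

```bash
mkdir -p pics; python3 - <<'E'
from bench import ctrl,eoat,eyes,sensors
import cv2,numpy as np
for n in("top","side"):
    s=eyes.snapshot(n); cv2.imwrite(f"pics/{n}0.png",s["frame"][:,:,::-1])
    print(n,s["camera_matrix"].tolist(),np.round(s["R"],4).tolist(),np.round(s["t"],1), "cam at",-np.array(s["R"]).T@s["t"])
print(sensors.current_orientation(),sensors.current_time_s())
E
```

```text
top [[377.72685232695426, 0.0, 315.8969693590587], [0.0, 377.72685232695426, 202.69770107894328], [0.0, 0.0, 1.0]] [[-0.026, -0.9992, -0.0312], [-0.9895, 0.0301, -0.1416], [0.1425, 0.0272, -0.9894]] [ 42.2 543.8 849.8] cam at [418.10954259   2.6417793  919.18916548]
side [[377.419948058116, 0.0, 317.735602590311], [0.0, 377.419948058116, 204.10197947662942], [0.0, 0.0, 1.0]] [[0.9769, -0.2131, -0.0134], [-0.1694, -0.7352, -0.6564], [0.1301, 0.6435, -0.7543]] [-520.3  138.9  904.9] cam at [ 414.14490931 -591.07361813  766.78297127]
[-1.79995526e+02  1.20191415e-01 -7.62030569e+01] 0.1
```

View pics/top0.png

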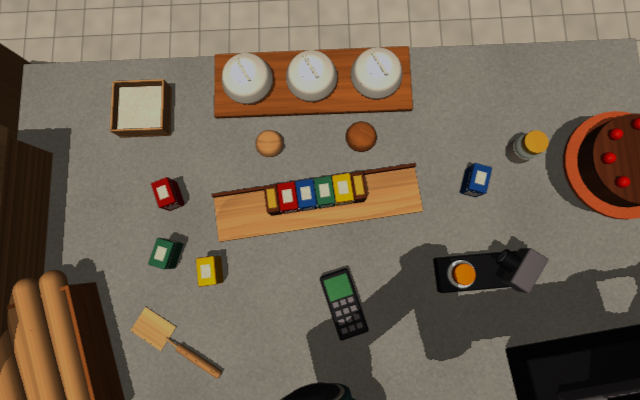

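View pics/side0.png

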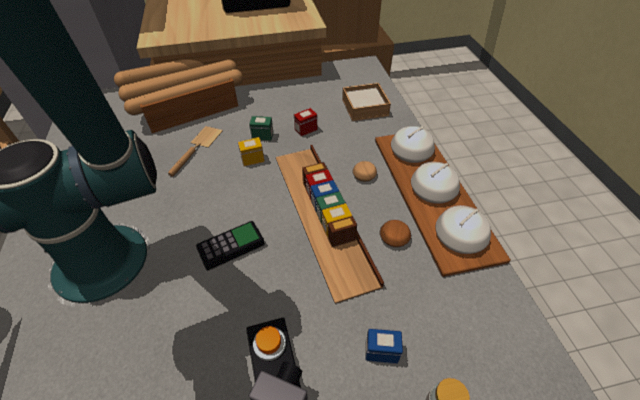

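```bash
cat > h.py <<'E'
from bench import ctrl,eoat,eyes,sensors
import cv2,numpy as np
HUE=dict(red=(174,6),yellow=(22,34),green=(60,90),blue=(100,125))
def ray(s,uv):
    R,t=np.array(s["R"]),np.array(s["t"]); c=-R.T@t
    d=R.T@np.linalg.solve(np.array(s["camera_matrix"]),[uv[0],uv[1],1.]); return c,d/np.linalg.norm(d)
def onplane(s,uv,z):
    c,d=ray(s,uv); return c+d*(z-c[2])/d[2]
def tri(s1,u1,s2,u2):
    (c1,d1),(c2,d2)=ray(s1,u1),ray(s2,u2)
    k=np.linalg.lstsq(np.c_[d1,-d2],c2-c1,rcond=None)[0]
    p,q=c1+k[0]*d1,c2+k[1]*d2; return (p+q)/2,np.linalg.norm(p-q)
def tins(s,K=6):
    """per colour: list of (label centroid px, label rect corners px, colour area px)"""
    f=cv2.resize(s["frame"],None,fx=K,fy=K,interpolation=cv2.INTER_CUBIC)
    hsv=cv2.cvtColor(f,cv2.COLOR_RGB2HSV); H,S,V=cv2.split(hsv); out={}
    white=((S<110)&(V>120)).astype(np.uint8)
    n,l,st,cen=cv2.connectedComponentsWithStats(white)
    for c,(a,b) in HUE.items():
        m=((H>=a)&(H<=b) if a<b else (H>=a)|(H<=b))&(S>130)&(V>40); m=m.astype(np.uint8)
        L=[]
        for i in range(1,n):
            if not 40*K*K/2<st[i,4]<260*K*K: continue
            comp=(l==i)[max(st[i,1]-3*K,0):st[i,1]+st[i,3]+3*K,max(st[i,0]-3*K,0):st[i,0]+st[i,2]+3*K].astype(np.uint8)
            mm=m[max(st[i,1]-3*K,0):st[i,1]+st[i,3]+3*K,max(st[i,0]-3*K,0):st[i,0]+st[i,2]+3*K]
            ring=cv2.dilate(comp,np.ones((4*K,4*K),np.uint8))-cv2.dilate(comp,np.ones((2*K,2*K),np.uint8))
            if mm[ring>0].mean()<.6: continue
            cn=cv2.findContours((l==i).astype(np.uint8),cv2.RETR_EXTERNAL,cv2.CHAIN_APPROX_NONE)[0][0]
            box=cv2.boxPoints(cv2.minAreaRect(cn))
            L.append(((cen[i]+.5)/K-.5,(box+.5)/K-.5,st[i,4]/K/K))
        out[c]=L
    return out
def label_pose(s,box,z):
    P=np.array([onplane(s,u,z)[:2] for u in box]); e1,e2=P[1]-P[0],P[2]-P[1]
    a,b=np.linalg.norm(e1),np.linalg.norm(e2); e=e1 if a>b else e2
    return P.mean(0),np.degrees(np.arctan2(e[1],e[0]))%180,(max(a,b),min(a,b))
E
python3 - <<'E'
from h import *
T,S=eyes.snapshot("top"),eyes.snapshot("side")
a,b=tins(T),tins(S)
for c in a:
    print(c)
    for p,box,ar in a[c]: print("  top",p.round(1),ar.round(0),*label_pose(T,box,64),onplane(T,p,64).round(1))
    for p,box,ar in b[c]: print("  side",p.round(1),ar.round(0),*label_pose(S,box,64),onplane(S,p,64).round(1))
    for p,_,_ in a[c]:
        for q,_,_ in b[c]:
            X,e=tri(T,p,S,q)
            if e<15: print("  tri",X.round(1),e.round(1))
def crop(s,x0,x1,y0,y1,w): return cv2.resize(s["frame"][y0:y1,x0:x1],(w,int(w*(y1-y0)/(x1-x0))),interpolation=cv2.INTER_CUBIC)
cv2.imwrite("pics/c1.png",np.vstack([crop(T,205,430,150,245,800),crop(T,140,230,170,290,800)[:0],crop(T,145,230,170,190,800)[:0]])[:,:,::-1])
E
```

```text
red
  top [162.1 191.8] 115.0 [577.88906039 383.46209064] 19.747688980796568 (np.float64(30.36207126741807), np.float64(22.376756012718275)) [577.9 383.5  64. ]
  top [286.9 195.5] 122.0 [560.18133796  92.44890852] 7.251663265594374 (np.float64(30.660377330240337), np.float64(22.669111023158184)) [560.1  92.5  64. ]
  side [305.1 113.4] 47.0 [576.67338916 384.56489246] 22.189204790865567 (np.float64(36.13099776373026), np.float64(26.806954030174545)) [576.8 384.4  64. ]
  side [319.  176.4] 79.0 [559.38088589 102.65312958] 6.631388288680849 (np.float64(34.63096046589794), np.float64(25.469148142323938)) [559.3 102.5  64. ]
  tri [577.1 383.   65.1] 1.1
  tri [ 670.4  613.9 -453.7] 8.3
  tri [523.3  68.6 291.5] 1.8
  tri [557.6  91.3  75.4] 1.3
yellow
  top [342.5 187.1] 117.0 [575.79775197 -35.92665793] 6.890417946270844 (np.float64(30.133902696940478), np.float64(22.27534809044792)) [575.6 -36.   64. ]
  top [205.2 270.8] 122.0 [394.1487217  279.25661116] 6.099304024344804 (np.float64(29.701217767627455), np.float64(22.089897723548873)) [394.1 279.3  64. ]
  side [249.3 143.1] 52.0 
[... 665 characters left out ...]
blue
  top [480.4 177.3] 142.0 [ 588.25738655 -350.17027117] 162.05047796949682 (np.float64(32.2986486672474), np.float64(24.7232903926435)) [ 588.3 -350.3   64. ]
  top [305.4 192.7] 145.0 [565.17988388  49.61970988] 6.452889295546697 (np.float64(32.71004819892688), np.float64(24.901378883492352)) [565.2  49.7  64. ]
  side [324.5 187.5] 99.0 [564.56647932  59.9518009 ] 7.439405677204979 (np.float64(37.4437887991286), np.float64(28.053140373561074)) [564.2  59.7  64. ]
  side [385.  339.4] 225.0 [ 586.83684581 -348.67874423] 161.69029715883647 (np.float64(34.67849049030837), np.float64(25.432613945527756)) [ 586.7 -348.8   64. ]
  tri [ 587.1 -349.4   65.9] 1.6
  tri [562.5  49.1  75.6] 1.5
```

View pics/c1.png

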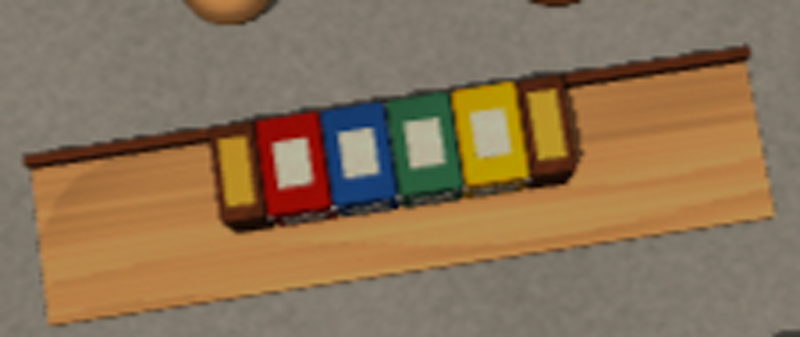

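```bash
cat >> h.py <<'E'
# ---- rack frame and motion
import json,os
if os.path.exists("rack.json"): O,A=json.load(open("rack.json"))
def fix_rack():
    T=eyes.snapshot("top"); a=tins(T); P=[]
    for c in ("red","blue","green","yellow"):
        q=[onplane(T,p,75)[:2] for p,_,_ in a[c]]; q=[x for x in q if 530<x[0]<600 and -80<x[1]<130]; P.append(q[0])
    P=np.array(P); s=np.array([63,21,-21,-63.]); k=np.polyfit(s,P,1)
    A=np.degrees(np.arctan2(-k[0][0],k[0][1])); print("scale",np.linalg.norm(k[0]),"res",(P-np.outer(s,k[0])-k[1]).round(1).tolist())
    json.dump([P.mean(0).tolist(),A],open("rack.json","w")); return P.mean(0),A,T
def W(s,x=0): 
    a=np.radians(A); return np.array([O[0]+x*np.cos(a)-s*np.sin(a),O[1]+x*np.sin(a)+s*np.cos(a)])
def toS(p):
    a=np.radians(A); d=np.array(p[:2])-O; return np.array([d@[np.cos(a),np.sin(a)],d@[-np.sin(a),np.cos(a)]]) # x,s
def ori(y): return [180,0,y]
ZR=34
def over(xy,yaw,z=150): ctrl.reach([xy[0],xy[1],z],ori(yaw))
def line(xy,z,v=150): ctrl.move_straight([xy[0],xy[1],z],v=v)
def grip():
    eoat.command_gripper(40); return sensors.current_finger_gap()
def rel(): eoat.command_gripper(85)
def slide(s0,s1,v=60):
    over(W(s0),A); line(W(s0),ZR); g=grip(); line(W(s1),ZR,v); f=sensors.current_force(); rel(); line(W(s1),150,250)
    print("slide",s0,s1,"gap",round(g,1),"F",np.round(f,1),"t",sensors.current_time_s())
def find(c):
    T=eyes.snapshot("top")
    for p,box,ar in tins(T)[c]:
        q,y,sz=label_pose(T,box,65)
        x,s=toS(q)
        if abs(x)>75 or abs(s)>260: return q,(y+90)%180-90,sz
    return None
def fetch(c,s):
    r=find(c)
    if r is None: over([160,-655],-76,231); r=find(c)
    q,y,sz=r; print(c,q.round(1),round(y,1),np.round(sz,1))
    over(q,y); line(q,24); g=grip(); line(q,150,250)
    over(W(s),A); line(W(s),ZR+.7,100); f=sensors.current_force(); rel(); line(W(s),150,250)
    print("  gap",round(g,1),"F",np.round(f,1),"t",sensors.current_time_s())
E
python3 - <<'E'
import h
from h import *
o,A_,T=fix_rack(); print(o,A_); h.O,h.A=o,A_
for c in [(218.5,241.4),(422.9,210.5)]: print("rack end x,s",toS(onplane(T,c,10)))
for n,u in(("but",(464,274)),("bun",(361,137)),("roll",(269,143))): print(n,onplane(T,u,62 if n=="but" else 20))
print([ (round(W(s)[0]),round(W(s)[1])) for s in (99,-99)])
slide(21,71); slide(-21,-71)
over([160,-655],-76,231)
T=eyes.snapshot("top"); cv2.imwrite("pics/t1.png",cv2.resize(T["frame"][140:300,120:520],(800,320),interpolation=cv2.INTER_CUBIC)[:,:,::-1])
for c,L in tins(T).items(): print(c,[toS(onplane(T,p,75)).round(1).tolist() for p,_,_ in L])
E
```

```text
scale 1.0137661549952313 res [[0.0, 0.0], [-0.0, -0.0], [0.0, -0.0], [-0.0, 0.0]]
[565.93557868  27.92219387] 6.90620724448112
rack end x,s [-74.87669291 248.37559025]
rack end x,s [ -74.28327073 -249.94267543]
but [ 372.68955598 -296.49672028   62.        ]
bun [707.27932585 -87.75007428  20.        ]
roll [700.11879181 139.39163645  20.        ]
[(554, 126), (578, -70)]
slide 21 71 gap 63.7 F [-0.1 -6.4  6.3] t 6.325
slide -21 -71 gap 63.5 F [-0.5  6.4  7.1] t 9.9833
red [[52.0, 346.9], [-0.0, 111.7]]
yellow [[-0.1, -111.5], [-140.4, 266.6]]
green [[2.1, -69.6], [-86.6, 364.0]]
blue [[18.0, -359.5], [1.8, 69.7]]
```

View pics/t1.png

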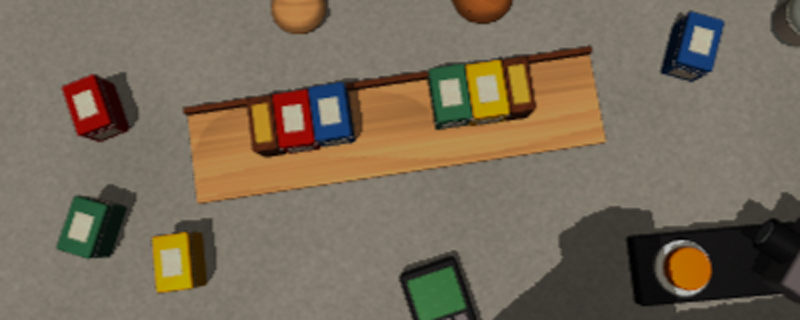

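```bash
sed -i 's/^def W(s,x=0):/def W(s,x=-1.8):/; s/^    q,y,sz=r; print/    q,y,sz=r; q=q-[1.5,0]; print/' h.py
python3 - <<'E'
from h import *
fetch("blue",23.8)
fetch("green",-23.8)
over([160,-655],-76,231)
T=eyes.snapshot("top"); cv2.imwrite("pics/t2.png",cv2.resize(T["frame"][140:300,120:520],(800,320),interpolation=cv2.INTER_CUBIC)[:,:,::-1])
for c,L in tins(T).items(): print(c,[(toS(onplane(T,p,75)).round(1).tolist(),round(label_pose(T,b,75)[1]-A,1)) for p,b,_ in L])
E
```

```text
blue [ 628.  -330.7] -18.3 [32.4 24.7]
  gap 63.4 F [-9.6 -1.3 12.5] t 20.45
green [434.9 383.3] -16.6 [33.5 26.2]
  gap 63.5 F [-8.6  0.2 10.1] t 27.55
red [([52.0, 346.9], np.float64(12.8)), ([-0.0, 111.7], np.float64(0.6))]
yellow [([-0.1, -111.5], np.float64(-0.2)), ([-140.4, 266.6], np.float64(-0.8))]
green [([2.1, -69.6], np.float64(-0.5)), ([-2.1, -24.0], np.float64(-1.1))]
blue [([-2.2, 24.0], np.float64(0.1)), ([1.8, 69.7], np.float64(0.4))]
```

View pics/t2.png

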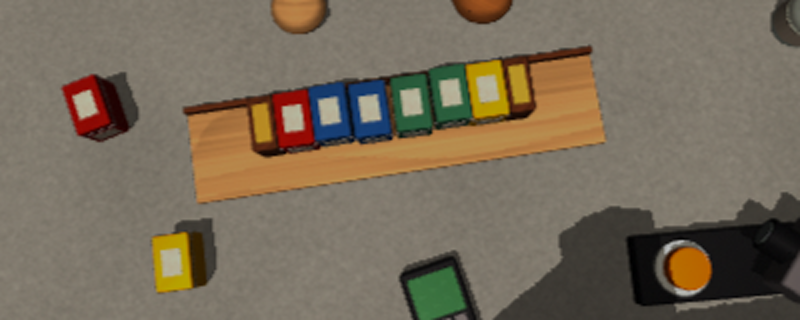

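```bash
sed -i 's/^def W(s,x=-1.8):/def W(s,x=-0.9):/; s/ZR+.7,100/ZR+1.2,80/' h.py
python3 - <<'E'
from h import *
slide(148,198); fetch("red",156.5)
slide(-148,-198); fetch("yellow",-156.5)
over([160,-655],-76,231)
T=eyes.snapshot("top"); cv2.imwrite("pics/t3.png",cv2.resize(T["frame"][140:300,120:520],(800,320),interpolation=cv2.INTER_CUBIC)[:,:,::-1])
for c,L in tins(T).items(): print(c,[(toS(onplane(T,p,75)).round(1).tolist(),round(label_pose(T,b,75)[1]-A,1)) for p,b,_ in L])
E
```

```text
slide 148 198 gap 63.4 F [ 0.4 -2.9  6.7] t 36.7667
red [576.2 383. ] 19.7 [30.3 22.4]
  gap 63.5 F [-2.4 -1.4  3.9] t 49.45
slide -148 -198 gap 63.1 F [-0.   3.8  7.6] t 53.8167
yellow [392.7 278.9] 6.1 [30.  22.3]
  gap 63.0 F [ 0.3 -0.1 -2.4] t 61.8
red [([-0.0, 111.7], np.float64(0.6)), ([0.2, 156.1], np.float64(0.4))]
yellow [([0.5, -156.9], np.float64(-0.4)), ([-0.1, -111.5], np.float64(-0.2))]
green [([2.0, -69.6], np.float64(-0.8)), ([-2.2, -24.0], np.float64(-1.1))]
blue [([-2.2, 24.0], np.float64(0.2)), ([1.8, 69.7], np.float64(0.4))]
```

View pics/t3.png

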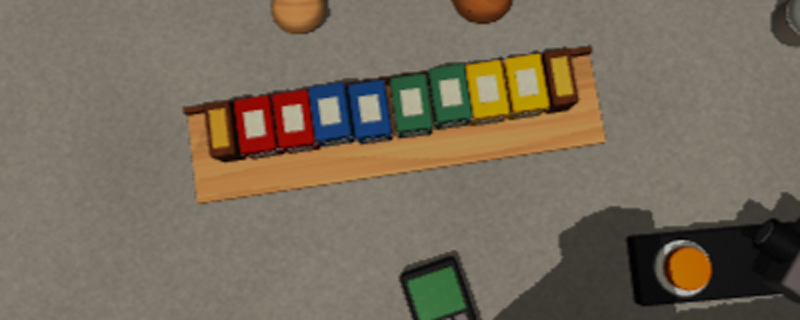

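```bash
cat >> h.py <<'E'
def align(s):
    over(W(s),A,130); line(W(s),ZR+.5); g=grip(); f=sensors.current_force(); ctrl.wait(.2); rel(); line(W(s),130,250); print("al",s,round(g,1),np.round(f,1))
def push(s0,s1,lim,far):
    d=np.sign(s1-s0); over(W(s0),A); line(W(s0),ZR); grip(); line(W(s1),ZR,40); s=s1
    a=np.radians(A); u=np.array([-np.sin(a),np.cos(a),0]); F=[]
    while 1:
        f=-d*(np.array(sensors.current_force())@u); F.append(round(float(f),1))
        if f>lim or abs(s-s1)>=far: break
        s+=d*1.5; line(W(s),ZR,20)
    rel(); line(W(s),150,250); print("push",s0,"->",s,F,"t",sensors.current_time_s())
def check(name):
    over([160,-655],-76,231); T=eyes.snapshot("top"); cv2.imwrite(f"pics/{name}.png",cv2.resize(T["frame"][140:300,120:520],(800,320),interpolation=cv2.INTER_CUBIC)[:,:,::-1])
    for c,L in tins(T).items(): print(c,[(toS(onplane(T,p,75)).round(1).tolist(),round(label_pose(T,b,75)[1]-A,1)) for p,b,_ in L])
E
python3 - <<'E'
from h import *
for s in(68.8,23.7,-23.7,-68.8): align(s)
push(197,185,14,6)
push(-197,-185,14,12)
check("t4")
E
```

```text
al 68.8 63.4 [ 0.3 -0.2  5.6]
al 23.7 63.0 [0.3 1.1 6.2]
al -23.7 63.2 [-1.1  0.2  5.2]
al -68.8 63.2 [0.4 0.8 5.9]
push 197 -> 179.0 [6.0, 6.0, 8.0, 8.5, 8.6] t 81.6583
push -197 -> -179.0 [4.8, 7.5, 8.0, 12.4, 14.1] t 86.725
red [([-0.1, 105.0], np.float64(0.7)), ([0.0, 146.9], np.float64(0.4))]
yellow [([0.7, -147.1], np.float64(0.0)), ([0.0, -105.1], np.float64(1.2))]
green [([1.4, -63.1], np.float64(0.2)), ([1.3, -21.0], np.float64(0.2))]
blue [([1.1, 21.0], np.float64(0.1)), ([1.1, 62.9], np.float64(-0.2))]
```

View pics/t4.png

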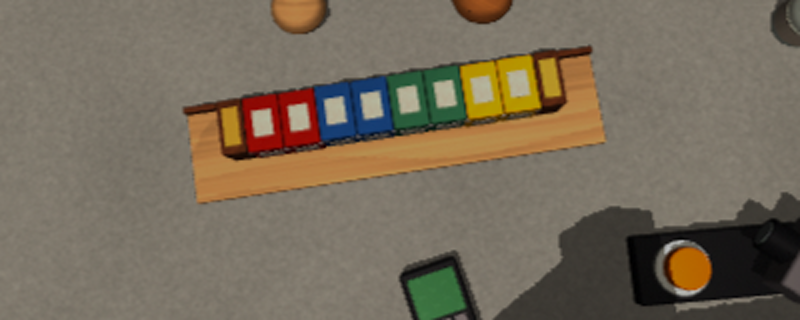

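```bash
python3 - <<'E'
from h import *
T,S=eyes.snapshot("top"),eyes.snapshot("side"); cs=[]
for s,(x0,x1,y0,y1) in((T,(430,500,250,300)),(S,(240,300,315,365))):
    h_=cv2.cvtColor(s["frame"],cv2.COLOR_RGB2HSV)[y0:y1,x0:x1]
    m=((h_[...,0]>5)&(h_[...,0]<22)&(h_[...,1]>170)&(h_[...,2]>150)).astype(np.uint8)
    c=max(cv2.findContours(m,cv2.RETR_EXTERNAL,cv2.CHAIN_APPROX_NONE)[0],key=cv2.contourArea)
    e=cv2.fitEllipse(c); cs.append(np.array(e[0])+[x0,y0]); print(e,onplane(s,cs[-1],62).round(1))
print("button",tri(T,cs[0],S,cs[1]))
h_=cv2.cvtColor(T["frame"],cv2.COLOR_RGB2HSV)
m=((h_[...,0]>18)&(h_[...,0]<30)&(h_[...,1]>130)&(h_[...,2]>130)).astype(np.uint8)
n,l,st,ce=cv2.connectedComponentsWithStats(m)
for i in range(1,n):
    if 150<ce[i][1]<230 and 215<ce[i][0]<420 and 30<st[i,4]<250: print("brass",st[i,4],toS(onplane(T,ce[i],75)).round(1))
cv2.imwrite("pics/s4.png",cv2.resize(S["frame"][130:290,220:420],(800,640),interpolation=cv2.INTER_CUBIC)[:600,:,::-1])
E
```

```text
((34.625003814697266, 23.931344985961914), (18.82776641845703, 20.78520393371582), 153.25892639160156) [ 372.8 -297.9   62. ]
((27.504791259765625, 23.403533935546875), (21.72793197631836, 24.282129287719727), 51.27821350097656) [ 371.1 -297.8   62. ]
button (array([ 371.95403   , -297.86862783,   62.08334274]), np.float64(1.7080199847856474))
brass 159 [   2.  -183.1]
brass 142 [  1.3 183.3]
```

View pics/s4.png

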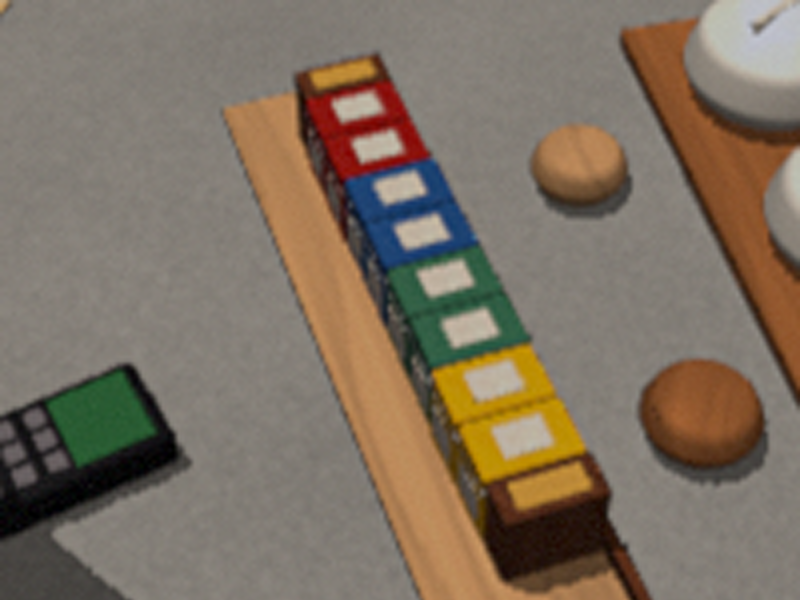

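```bash
python3 - <<'E'
from h import *
B=[372,-298]; over(B,0,110); eoat.command_gripper(0); line(B,66,80); ctrl.wait(.2)
b=sensors.current_force()[2]; z=62; log=[]
F=lambda: sensors.current_force()[2]-b
while z>48:
    line(B,z,20); ctrl.wait(.1); f=F(); log.append((z,round(sensors.current_tcp_pos()[2],1),round(f,1)))
    if f>5: break
    z-=1 if f<2.8 else .5
print(b,log)
ctrl.wait(1.3); print("held",F(),sensors.current_tcp_pos()[2])
if 4<F()<8.8:
    log=[]
    z=47; line(B,z,40)
    while z>41:
        ctrl.wait(.1); f=F(); log.append((z,round(sensors.current_tcp_pos()[2],1),round(f,1)))
        if f>16: break
        z-=.5; line(B,z,20)
    print(log); ctrl.wait(.3); line(B,110,80)
else: print("not pressed deep")
E
```

```text
-0.3678829361364972 [(62, np.float64(62.1), np.float64(1.4)), (61, np.float64(61.1), np.float64(2.0)), (60, np.float64(60.1), np.float64(1.4)), (59, np.float64(59.0), np.float64(2.6)), (58, np.float64(58.0), np.float64(2.3)), (57, np.float64(57.1), np.float64(2.8)), (56, np.float64(56.1), np.float64(2.5)), (55, np.float64(55.0), np.float64(2.9)), (54.5, np.float64(54.6), np.float64(3.7)), (54.0, np.float64(54.1), np.float64(4.0)), (53.5, np.float64(54.0), np.float64(7.8))]
held 7.351929434276222 53.99335362683989
[(47, np.float64(47.9), np.float64(11.4)), (46.5, np.float64(47.5), np.float64(11.4)), (46.0, np.float64(47.0), np.float64(11.6)), (45.5, np.float64(46.5), np.float64(10.9)), (45.0, np.float64(46.1), np.float64(11.4)), (44.5, np.float64(45.8), np.float64(15.5)), (44.0, np.float64(45.8), np.float64(17.8))]
```

Halfway stop was held at z = 54.0, and the full press bottomed at 45.8. One last check of the row and the button before hand-in.

```bash
python3 - <<'E'
from h import *
check("t5"); S=eyes.snapshot("side"); T=eyes.snapshot("top")
cv2.imwrite("pics/fin.png",np.vstack([T["frame"][100:320],S["frame"][100:]])[:,:,::-1]); print(sensors.current_time_s())
E
```

```text
red [([-0.1, 105.0], np.float64(0.7)), ([0.0, 146.9], np.float64(0.3))]
yellow [([0.7, -147.1], np.float64(0.0)), ([0.0, -105.1], np.float64(1.2))]
green [([1.4, -63.1], np.float64(0.5)), ([1.3, -21.0], np.float64(0.2))]
blue [([1.1, 21.0], np.float64(0.1)), ([1.1, 62.9], np.float64(-0.2))]
103.2833
```

View pics/fin.png

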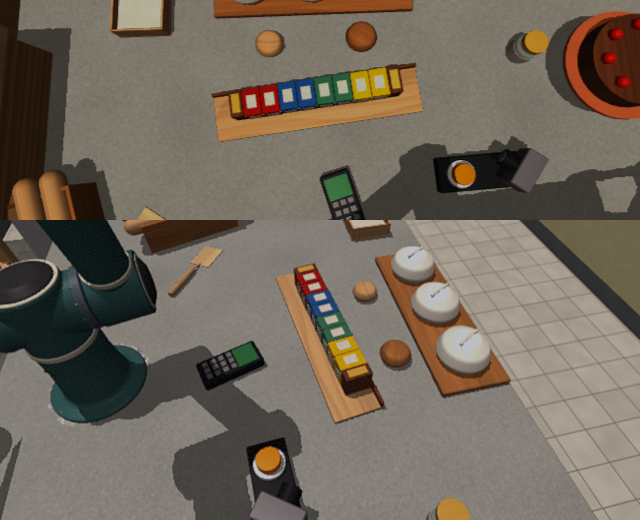

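The closing picture shows the row shut between its bookends, the rolls in their places and the button up again.

```bash
python3 -c "
from bench import ctrl
print(ctrl.finish_job())"
```

```text
the job is handed in; nothing more can be done
None
```

All four loose tins are in the row beside the tin of their own colour, the row is closed up between its bookends, and the stock photo is taken. I handed the job in at about 103 s; the hand-in gives no verdict.

- **Row:** From +y to -y it reads red, red, blue, blue, green, green, yellow, yellow. I opened it in the middle and at both ends, carried each tin in, and pushed it closed from both bookends. The blue tin had been knocked about 45 mm aside, so I found it again before fetching it.
- **Last picture:** Tin spacing is 42.0 mm, the same as a tin's width, so there are no gaps. The tins stand within 1.5 mm of the row line, and their turn reads within about 1°. The bookends were 183 mm either side of the row's centre, the closed-up distance. I measured them before pressing the button and have not measured them since.
- **Button:** I held it at the halfway stop (top at 54.0 mm, 7 to 8 N) for 1.3 s. I then pressed it fully down (45.8 mm, 17.8 N) and let it come up. The picture shows it up again and the rolls where they were.

**Mishaps and gaps:**
- My first slides and placings left four tins about 2 mm off the row line. I gripped them again to straighten them; the blue and green tins still sit 1.1 to 1.4 mm towards the rail.
- The loose green tin was not picked out in the side view. I placed its position from the top view alone, using the height measured on the other tins.

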